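Raise the headrest frame three notches and hold it

ROBOT

A 7-joint arm with a two-finger parallel gripper is mounted at the origin on the work surface. World frame = base frame: x ahead of the robot, y to its left, z up, the work surface at z = 0. Lengths are in m, angles in rad, forces in N, time in s.
With the tool pointing down it reaches from about 0.35 to 0.9 m from the base axis. Payload 8.1 kg.
Tool frame: the origin (TCP) lies midway between the tips of the shut fingers; the grasp point (between the pads) lies 19 mm behind it; z points along the fingers, y is the line along which they close (so a half turn about z gives the same grasp; the last joint's range is limited). The gripper opens to 92 mm and grips with 3 to 60 N. Pads are 19 mm wide; open, the fingers measure 130 mm over their backs; the gripper's body (75 mm by 190 mm) begins 47 mm behind the grasp point.
Start: joints at [-1.285, 0.434, 0.025, 1.573, -0.012, 1.134, -0.075], TCP at [0.237, 0.578, 0.227] pointing down, gripper open.
Joint ranges: [-2.62, 2.62], [-0.44, 2.09], [-1.27, 1.32], [0.08, 2.57], [-1.32, 4.46], [0.12, 2], [-2.74, 2.74]. Speed limits (rad/s): [2.22, 2.22, 3.01, 3.01, 3.14, 3.14, 3.14].

INTERFACE

Orientations are given as a rotation vector (axis times angle).
In Python, from cell import arm gives the robot as it stands.
- The arm moves only by the tool move_arm, never from a script. Its argument "motion" is a list of rows, each an object of numbers: "tx", "ty", "tz": the shift along the tool's x, y, z normalised to -1 to 1, where 1 is 1000 mm; "twist": the turn about the tool's z normalised to -1 to 1, where 1 is pi/2 rad. In form: [{"tx": .., "ty": .., "tz": .., "twist": ..}, ...]. A call has 1 to 12 rows; each row shifts and turns the commanded pose from where the row before left it, along the tool's axes as they then stand; what a row does not reach is not made up. A row lasts 1/10 s, in which the tool goes at most 50 mm and 8.59 degrees, less where a joint would pass 70% of its speed; a pose out of reach is approached as far as the arm can. A call with a number of a shift or a turn outside -1 to 1 is refused whole. A call with a gripper value outside its range is refused whole. "gripper" is the gripper's target within -1 to 1 (shut at 1, half-way at 0, fully open at -1), set as the call begins (left out, the last holds). The fingers move at their own pace and stop on an object; "squeeze" is the grip in N (left out, the last holds). Time passes only in rows, so rows that do not move let the fingers close. It gives the time, the measured TCP pose, the force, the opening and the grip force at its end, in the units of the state.
- arm.observe(): the state, without advancing time (a new reading comes with each control period).
- arm.get_image(name): name is "scene" or "side" or "wrist"; returns the picture (384x512x3 uint8, red, green, blue); there is no depth.
- arm.calibration(name): a dict with "K" (3x3 intrinsics, pixels), "T" (4x4, takes a point from camera to world coordinates). Camera axes: x right, y down, z forward; pixel columns grow to the right and rows downward; lengths in m; the calibration is good to about 2 mm. A picture is of the moment at which its call begins: read the wrist's pose just before it. calibration takes no time and is no camera call; for the wrist camera it gives the pose at the moment of the call.
- arm.sign_off(): hands the job in; it is judged then, once.
Trained networks look in the newest picture that a camera, given by its name, has taken for a name from the list of things; names that differ only in an ending like _2 or _b are one class to them, and where a whole thing is asked for, a point or a joint stands for the part that bears it (a point fixed in the world has none). Each returns a list of dicts, best first, with "conf" (0 to 1); they miss things now and then, are a little off and sometimes report something else, mostly with a low value. They report only what shows in the picture. A call takes as long as a camera call.
- arm.look_for(camera, query): "point" ([column, row] as shares, 0 to 1, of the picture: columns of its width, rows of its height, amid what is visible of it).
- arm.regions_of(camera, query): "region" (384x512 bool, what is visible of it) and "point" ([column, row] as shares, 0 to 1, of the picture: columns of its width, rows of its height, amid what is visible of it).
- arm.place_of(camera, query): "point" ([column, row] as shares, 0 to 1, of the picture: columns of its width, rows of its height: a listed point, or the origin of a listed thing).
The state is a dict: "clock": time; "joints": joint angles; "dq": joint speeds; "joint_efforts": joint torques, N m; "position": TCP position; "ee_rot": TCP orientation; "force": force on the tool from outside, world axes, zero at the start; "ft_torque": the same for the moment, N m; "width": opening from 0.0 (shut) to 1.0 (fully open); "gripper_force": force on a finger pad.
Only numpy, scipy, OpenCV 4.12 (cv2) and the standard library are available. Lean on these libraries where they do the work, as an engineer would, in place of code of your own. Each camera call takes 0.05 s, during which the arm holds its last target. There are 200 camera calls.

TASK

Grip the top bar of the steel headrest frame and lift it three clicks of its ratchet hinges from the notch it is resting in now, counting the clicks by feel; do not go on to a fourth, because the hinge will not let it back down. Finish while still gripping the bar and holding the frame still in that third notch, so that a workmate can screw the padding board to it, and leave the other things on the bench alone.

Things in the scene. Friction and masses are not known exactly. Their poses are not given: they have to be found in the camera images.
- bar_mid (a point): Middle of the headrest frame's top bar, on its centre line. The frame is a U of dark steel tube 22 mm thick, 382 mm wide, 0.6 to 0.95 kg; the bar is its straight far part, round (it can turn in the grip), free for 100 mm to either side of here, with 110 mm open inside the U behind it. Moves on a 190 mm circle about hinge_mid. Axes: x from the hinge to the bar, y along the bar, z square to the frame.
- hinge_mid (a point): Middle of the frame's hinge line, 150 mm above the bench, half-way between the two ratchet hinges (toothed steel plates 80 mm across, 197 mm to either side). The hinge line runs along this point's y axis; axes as for bar_mid, turning with the frame.
- base: Fixed: pine back-frame section that carries the hinges, 500 mm wide, clamped to the bench on the robot's side of the frame; its wood 120 mm high, steel hinge cheeks 194 mm. Origin on the bench below the hinge line's middle; x points level, square to the hinge line, towards the frame's side.
- headrest (a joint): Frame's angle, rad, growing as the bar is lifted; at 0 it slopes 24 degrees (0.419 rad) below level. Notches 12 degrees (0.209 rad, 40 mm at the bar) apart, the lowest at 0.016; top stop 1.35. It starts in one of the lowest three and cannot go back down. Lifting takes about 5 N at the bar, 9 to 18 N as the pawls climb a tooth; this drops away over the tooth's crest and they click in 5 to 10 mm later.
- pawl (a joint): Angle of the two linked spring pawls on the robot's side of the toothed plates, rad: 0 when dropped into a notch, up to 0.13 when lifted over a tooth. Not to be handled.
- staple_gun: Bystander: air staple gun lying on its side, 0.2 by 0.2 m, 46 mm high, 0.9 kg; origin under its middle.
- staple_box: Bystander: cardboard box of staples, 120 x 75 x 40 mm; origin under its middle.
- hammer: Bystander: hammer, 260 mm long, lying flat; origin under its middle.
- tape: Bystander: roll of paper tape, 100 mm across, 25 mm high, lying flat; origin under its middle.

How it is judged:
At the end, for the whole second after the job is handed in: Raised three clicks: the pawls have dropped in behind the third tooth and the frame stands short of the fourth click (bar 116 to 147 mm from its start, straight). The fingers still grip the top bar (grasp point within 30 mm of it, over 3 N) and the frame is still (distance of bar_mid from where it was at the start of the episode between 0.1163 and 0.1473 m and (value of joint pawl below 0.05 rad or distance of bar_mid from where it was at the start of the episode above 0.122 m) and velocity of joint headrest between -0.05 and 0.05 rad/s and contact force between the fingers and headrest above 3 N and x of the grasp point in the frame of bar_mid between -0.03 and 0.03 m and z of the grasp point in the frame of bar_mid between -0.03 and 0.03 m); the arm keeps its last pose, push and grip.
It fails at once if the staple gun is pushed about (distance of staple_gun from where it was at the start of the episode above 0.02 m).
It fails at once if the box of staples is pushed about (distance of staple_box from where it was at the start of the episode above 0.02 m).
It fails at once if the hammer is pushed about (distance of hammer from where it was at the start of the episode above 0.02 m).
It fails at once if the roll of tape is pushed about (distance of tape from where it was at the start of the episode above 0.02 m).
It also fails if it takes over 64 s, if anything falls off the work surface, if the arm or the gripper's body presses on something with over 40 N, if the wrist force passes 120 N, or if a joint passes its speed limit or range.

## Working session

There is one attempt and no reset: what is moved stays moved. The work goes in short steps, Python scripts to look and compute and a tool call to move; the robot and the scene stay as the last step left them, time stands still between calls to the robot, and variables do not carry over. Pictures are saved under pics/ and viewed, at most 10 in all, crops included, and the job is handed in when it is done.

Besides the shell and the picture viewer there is one more tool, called after "Request:" by a JSON object that holds its "name" and its "arguments", one argument or row to a line. move_arm: Moves the arm, as the interface text tells. Scaled input: -1 to 1 covers 1000 mm each way for a shift and pi/2 rad each way for a turn. Its arguments: {"type":"object","properties":{"motion":{"type":"array","items":{"type":"object","properties":{"tx":{"type":"number"},"ty":{"type":"number"},"tz":{"type":"number"},"twist":{"type":"number"}}}},"gripper":{"type":"number"},"squeeze":{"type":"number"}},"required":["motion"]}

```bash
mkdir -p pics; cat > h.py <<'E'
from cell import arm
import numpy as np, cv2
def px(cam,q):
    return [(np.round(np.array(d["point"])*[512,384],1).tolist(),round(d["conf"],2)) for d in arm.place_of(cam,q)[:2]]
def ray(cam,p):
    c=arm.calibration(cam);K,T=np.array(c["K"]),np.array(c["T"])
    d=T[:3,:3]@np.linalg.solve(K,[p[0],p[1],1]);return T[:3,3],d/np.linalg.norm(d)
def tri(a,pa,b,pb):
    o1,d1=ray(a,pa);o2,d2=ray(b,pb)
    s=np.linalg.lstsq(np.c_[d1,-d2],o2-o1,rcond=None)[0]
    A,B=o1+s[0]*d1,o2+s[1]*d2
    return (A+B)/2,np.linalg.norm(A-B)
def proj(cam,P):
    c=arm.calibration(cam);T=np.linalg.inv(np.array(c["T"]));q=np.array(c["K"])@(T[:3,:3]@P+T[:3,3]);return q[:2]/q[2]
E
python3 - <<'E'
from h import *
s=arm.observe();print({k:np.round(v,3).tolist() for k,v in s.items()})
ims=[arm.get_image(c) for c in("scene","side")]
cv2.imwrite("pics/a.png",cv2.cvtColor(ims[0],cv2.COLOR_RGB2BGR));cv2.imwrite("pics/b.png",cv2.cvtColor(ims[1],cv2.COLOR_RGB2BGR))
for q in("bar_mid","hinge_mid","base","staple_gun","staple_box","hammer","tape"):
    a,b=px("scene",q),px("side",q);print(q,a,b)
    if a and b: print(tri("scene",a[0][0],"side",b[0][0]))
E
```

```text
{'clock': 0.0, 'joints': [-1.285, 0.435, 0.025, 1.574, -0.012, 1.134, -0.075], 'dq': [0.001, -0.002, 0.001, 0.001, -0.0, -0.0, -0.0], 'joint_efforts': [-0.0, -66.785, 0.985, -31.447, -0.061, 0.043, 0.0], 'position': [0.237, 0.578, 0.226], 'ee_rot': [-0.607, -3.082, 0.002], 'force': [-0.415, -0.216, -0.009], 'ft_torque': [0.017, -0.009, -0.039], 'gripper_force': 0.0, 'width': 1.0}
bar_mid [([240.0, 207.0], 0.57)] [([278.8, 201.0], 0.73)]
(array([0.57826863, 0.04979729, 0.09583915]), np.float64(0.01951208614822655))
hinge_mid [([270.6, 162.9], 0.97)] [([216.7, 199.7], 0.73)]
(array([ 0.40242323, -0.01891699,  0.14913714]), np.float64(0.009922535837301074))
base [([274.5, 193.6], 0.71)] [([215.2, 243.6], 0.86)]
(array([ 0.39416584,  0.00356329, -0.02078469]), np.float64(0.012447876634947114))
staple_gun [] [([323.7, 338.1], 0.81)]
staple_box [([217.4, 144.2], 0.71)] [([232.2, 333.2], 0.78), ([312.5, 218.2], 0.16)]
(array([ 0.44768388, -0.33269375, -0.00412837]), np.float64(0.011701960781723695))
hammer [([338.5, 257.8], 0.56)] [([215.8, 174.7], 0.74)]
(array([ 0.37936989,  0.36466551, -0.01303301]), np.float64(0.009375151914594497))
tape [([223.3, 249.6], 0.68)] [([313.4, 220.9], 0.91)]
(array([ 0.69179998,  0.10448703, -0.01563029]), np.float64(0.0166784113133196))
```

View pics/a.png

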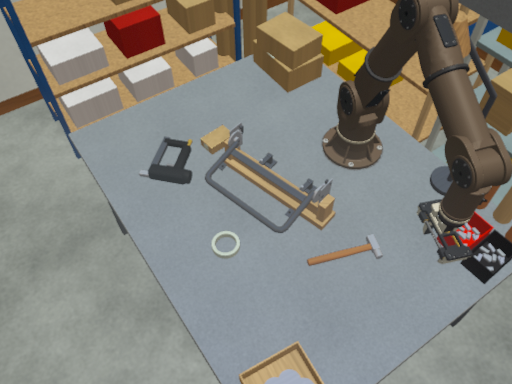

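View pics/b.png

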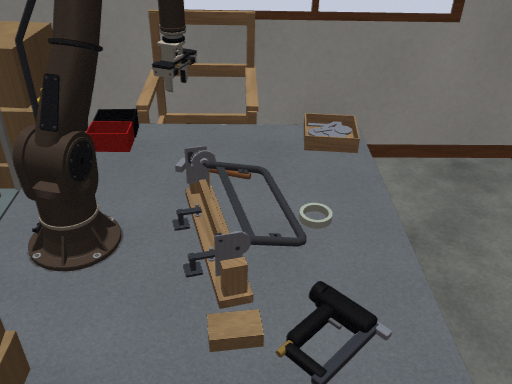

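The scene view shows the bar from about (207,180) to (282,228), and the side view shows it from (301,240) to (265,170). The space above it is clear, and the tape and hammer lie outside the grasp area.

```bash
python3 - <<'E'
from h import *
from scipy.spatial.transform import Rotation as R
A,ra=tri("scene",(208,180),"side",(300,240));B,rb=tri("scene",(281,227),"side",(265,170))
print(A,ra,B,rb,(A+B)/2,np.linalg.norm(A-B))
H,_=tri("scene",(270.6,162.9),"side",(216.7,199.7))
# fit: hinge (x,y), yaw, slope to hinge/bar points
from scipy.optimize import least_squares
obs=[("scene",(270.6,162.9),0),("side",(216.7,199.7),0),("scene",(208,180),-1),("side",(300,240),-1),("scene",(281,227),1),("side",(265,170),1)]
def pts(v):
    h=np.array([v[0],v[1],.15]);x=np.array([np.cos(v[2])*np.cos(v[3]),np.sin(v[2])*np.cos(v[3]),np.sin(v[3])]);y=np.array([-np.sin(v[2]),np.cos(v[2]),0])
    return h,h+.19*x,y
def f(v):
    h,b,y=pts(v);return np.concatenate([proj(c,h if k==0 else b+k*.175*y)-p for c,p,k in obs])
s=least_squares(f,[.4,-.02,.2,-.2],loss="soft_l1");print(s.x,np.degrees(s.x[2:]),np.round(s.fun.reshape(-1,2),1),pts(s.x)[1])
print(R.from_rotvec(arm.observe()["ee_rot"]).as_matrix().round(3))
c=arm.calibration("wrist");print(np.round(c["T"],3))
E
```

```text
[ 0.61523244 -0.11922579  0.09589046] 0.006382322008018705 [0.53042313 0.20438537 0.10944013] 0.011405426377959582 [0.57282779 0.04257979 0.10266529] 0.3348139742226814
[ 0.39634119 -0.0103569   0.26938342 -0.24046027] [ 15.43453306 -13.77735835] [[ 3.9 -0.1]
 [-0.4 -1.4]
 [-2.2 -3. ]
 [ 4.1  0.3]
 [-0.4  1.7]
 [-2.7  0.1]] [0.57421943 0.03875429 0.10475156]
[[-0.925  0.379  0.   ]
 [ 0.379  0.925  0.   ]
 [-0.     0.    -1.   ]]
[[ 0.38   0.881  0.283  0.16 ]
 [ 0.925 -0.363 -0.115  0.61 ]
 [ 0.002  0.305 -0.952  0.385]
 [ 0.     0.     0.     1.   ]]
```

Request:
{"name": "move_arm", "arguments": {
  "motion": [
    {"tz": -0.04},
    {"tz": -0.04},
    {"tx": -0.04,"ty": -0.029},
    {"tx": -0.04,"ty": -0.029},
    {"tx": -0.04,"ty": -0.029},
    {"tx": -0.04,"ty": -0.029},
    {"tx": -0.04,"ty": -0.029},
    {"tx": -0.04,"ty": -0.029},
    {"tx": -0.04,"ty": -0.029},
    {"tx": -0.04,"ty": -0.029},
    {"tx": -0.04,"ty": -0.029},
    {"tx": -0.04,"ty": -0.029}
  ],
  "gripper": -1
}}

```text
invalid input
```

Request:
{"name": "move_arm", "arguments": {
  "motion": [
    {"tx": -0.039,"ty": -0.027},
    {"tx": -0.039,"ty": -0.027},
    {"tx": -0.038,"ty": -0.027},
    {"twist": 0.084},
    {"twist": 0.084},
    {"twist": 0.084},
    {"twist": 0.084},
    {"twist": 0.084},
    {"twist": 0.084},
    {"twist": 0.082},
    {},
    {}
  ]
}}

```text
invalid input
```

```bash
python3 - <<'E'
from h import *
from scipy.spatial.transform import Rotation as R
s=arm.observe();print(s["clock"],s["position"],s["joints"],s["force"]);print(R.from_rotvec(s["ee_rot"]).as_matrix().round(3))
im=arm.get_image("wrist");cv2.imwrite("pics/c.png",cv2.cvtColor(im,cv2.COLOR_RGB2BGR))
print(px("wrist","bar_mid"),px("wrist","hinge_mid"))
print(proj("wrist",np.array([.574,.039,.113])))
E
```

```text
0.8 [0.23696451 0.57836728 0.22678779] [-1.28458678  0.4344417   0.02497812  1.57317434 -0.01155956  1.13400403
 -0.07507132] [-0.12659395  0.80651682 -0.15595426]
[[-0.925  0.379  0.   ]
 [ 0.379  0.925  0.   ]
 [-0.     0.    -1.   ]]
[] []
[  5.66409554 517.86577701]
```

View pics/c.png

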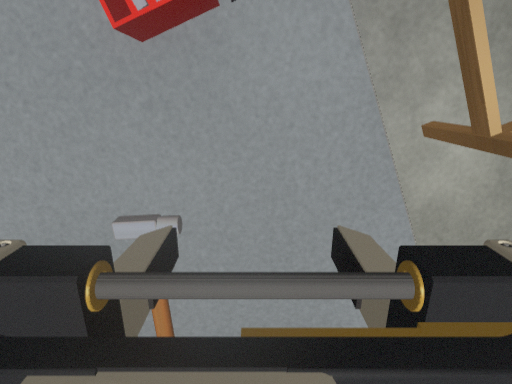

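The wrist view is still from the start pose (hammer head at about (150,225)) because both calls were refused. I'll resend with every row complete.

Request:
{"name": "move_arm", "arguments": {
  "motion": [
    {"tx": 0,"ty": 0,"tz": -0.04,"twist": 0},
    {"tx": 0,"ty": 0,"tz": -0.04,"twist": 0},
    {"tx": -0.04,"ty": -0.029,"tz": 0,"twist": 0},
    {"tx": -0.04,"ty": -0.029,"tz": 0,"twist": 0},
    {"tx": -0.04,"ty": -0.029,"tz": 0,"twist": 0},
    {"tx": -0.04,"ty": -0.029,"tz": 0,"twist": 0},
    {"tx": -0.04,"ty": -0.029,"tz": 0,"twist": 0},
    {"tx": -0.04,"ty": -0.029,"tz": 0,"twist": 0},
    {"tx": -0.04,"ty": -0.029,"tz": 0,"twist": 0},
    {"tx": -0.04,"ty": -0.029,"tz": 0,"twist": 0},
    {"tx": -0.04,"ty": -0.029,"tz": 0,"twist": 0},
    {"tx": -0.04,"ty": -0.029,"tz": 0,"twist": 0}
  ],
  "gripper": -1
}}

```text
clock: 2.15
position: [0.4979, 0.1565, 0.3071]
ee_rot: [0.607, 3.082, 0.001]
force: [0.5, 0.2, -0.6]
width: 1.002
gripper_force: 0.0
```

Request:
{"name": "move_arm", "arguments": {
  "motion": [
    {"tx": -0.039,"ty": -0.027,"tz": 0,"twist": 0},
    {"tx": -0.039,"ty": -0.027,"tz": 0,"twist": 0},
    {"tx": -0.038,"ty": -0.027,"tz": 0,"twist": 0},
    {"tx": 0,"ty": 0,"tz": 0,"twist": 0.084},
    {"tx": 0,"ty": 0,"tz": 0,"twist": 0.084},
    {"tx": 0,"ty": 0,"tz": 0,"twist": 0.084},
    {"tx": 0,"ty": 0,"tz": 0,"twist": 0.084},
    {"tx": 0,"ty": 0,"tz": 0,"twist": 0.084},
    {"tx": 0,"ty": 0,"tz": 0,"twist": 0.084},
    {"tx": 0,"ty": 0,"tz": 0,"twist": 0.082},
    {"tx": 0,"ty": 0,"tz": 0,"twist": 0},
    {"tx": 0,"ty": 0,"tz": 0,"twist": 0}
  ]
}}

```text
clock: 3.35
position: [0.5737, 0.0395, 0.3067]
ee_rot: [1.908, 2.496, -0.0]
force: [0.2, 0.5, 0.3]
width: 1.001
gripper_force: 0.0
```

```bash
python3 - <<'E'
from h import *
from scipy.spatial.transform import Rotation as R
s=arm.observe();print(s["clock"],s["position"],s["joints"],s["force"]);print(R.from_rotvec(s["ee_rot"]).as_matrix().round(3))
im=arm.get_image("wrist");cv2.imwrite("pics/d.png",cv2.cvtColor(im,cv2.COLOR_RGB2BGR))
print(px("wrist","bar_mid"),px("wrist","hinge_mid"))
print(proj("wrist",np.array([.574,.039,.113])))
E
```

```text
3.35 [0.57371582 0.03953244 0.30673865] [-0.5597165   0.31342774  0.54120367  1.60787213 -0.16721888  1.26677928
  0.27564137] [0.22631772 0.50767442 0.3316391 ]
[[-0.262  0.965  0.   ]
 [ 0.965  0.262 -0.   ]
 [-0.     0.    -1.   ]]
[([257.9, 163.4], 0.74)] []
[254.70546529 167.24155187]
```

View pics/d.png

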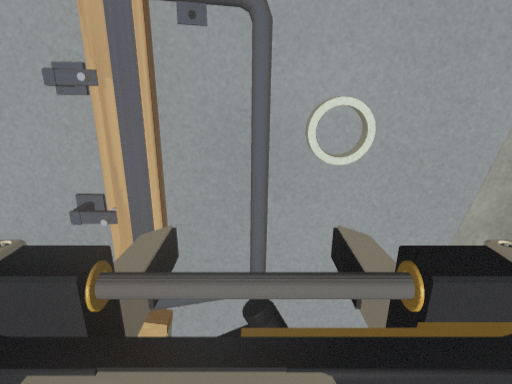

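The bar runs down the middle of the wrist view from (262,20) to (258,270), between the open fingers and parallel to the pads. Next I'll check which notch it rests in.

```bash
python3 - <<'E'
from h import *
from scipy.optimize import least_squares
im=cv2.imread("pics/d.png",0).astype(float)
for r in(100,163,220): 
    g=np.gradient(cv2.GaussianBlur(im[r-3:r+4].mean(0)[None],(3,3),0)[0]);w=g[235:285];print(r,235+w.argmin(),235+w.argmax())
K=np.array(arm.calibration("wrist")["K"]);print(K[0,0])
obs=[("scene",(270.6,162.9),0),("side",(216.7,199.7),0),("scene",(208,180),-1),("side",(300,240),-1),("scene",(281,227),1),("side",(265,170),1),("scene",(240,207),2),("side",(278.8,201),2),("wrist",(257.9,163.4),2)]
for n in range(3):
    sl=-.419+.016+.2094*n
    def pts(v):
        x=np.array([np.cos(v[2])*np.cos(sl),np.sin(v[2])*np.cos(sl),np.sin(sl)]);y=np.array([-np.sin(v[2]),np.cos(v[2]),0]);h=np.array([v[0],v[1],.15]);return h,h+.19*x,y
    def f(v):
        h,b,y=pts(v);return np.concatenate([proj(c,h if k==0 else b+(k%2)*k*.178*y)-p for c,p,k in obs])
    s=least_squares(f,[.4,-.02,.2],loss="soft_l1");b=pts(s.x)[1];T=np.linalg.inv(np.array(arm.calibration("wrist")["T"]))
    print(n,s.cost,s.x,b,"wrist width px",22e-3*K[0,0]/(T@[*b,1])[2],proj("wrist",b));print(np.round(s.fun.reshape(-1,2),1).tolist())
E
```

```text
100 251 270
163 250 268
220 250 267
296.16248856430076
0 47.238693811497576 [ 0.40371065 -0.00610239  0.24316905] [0.57334746 0.03598079 0.07548584] wrist width px 16.417868317162537 [253.60227756 162.75578723]
[[3.0, 1.5], [2.4, -2.3], [-1.4, 0.1], [1.7, 11.0], [-1.1, 6.9], [-2.1, 7.9], [1.7, -1.1], [1.5, 9.7], [-4.3, -0.6]]
1 32.521367426801575 [ 0.39669382 -0.00655025  0.26135338] [0.5768126  0.04162634 0.11344535] wrist width px 18.133213699532014 [257.50734373 165.87357982]
[[4.4, 0.6], [-0.3, -2.2], [-2.9, -4.3], [5.2, -2.2], [0.1, 2.1], [-1.7, -3.3], [1.4, -5.7], [3.3, -2.4], [-0.4, 2.5]]
2 90.858379070503 [0.38923892 0.00901866 0.22236178] [0.57453786 0.05091487 0.15300188] wrist width px 20.44246267820025 [258.12872621 165.54603877]
[[8.6, 2.4], [-2.8, -5.5], [-0.7, -10.9], [2.4, -16.6], [1.4, -1.3], [0.0, -16.3], [3.1, -10.9], [3.0, -16.1], [0.2, 2.1]]
```

Request:
{"name": "move_arm", "arguments": {
  "motion": [
    {"tx": 0,"ty": 0.004,"tz": 0.035,"twist": 0},
    {"tx": 0,"ty": 0,"tz": 0.035,"twist": 0},
    {"tx": 0,"ty": 0,"tz": 0.035,"twist": 0},
    {"tx": 0,"ty": 0,"tz": 0.03,"twist": 0},
    {"tx": 0,"ty": 0,"tz": 0.025,"twist": 0},
    {"tx": 0,"ty": 0,"tz": 0.02,"twist": 0},
    {"tx": 0,"ty": 0,"tz": 0.018,"twist": 0},
    {"tx": 0,"ty": 0,"tz": 0.015,"twist": 0},
    {"tx": 0,"ty": 0,"tz": 0,"twist": 0},
    {"tx": 0,"ty": 0,"tz": 0,"twist": 0}
  ]
}}

```text
clock: 4.5
position: [0.5777, 0.0403, 0.094]
ee_rot: [-1.912, -2.493, 0.0]
force: [-0.7, -0.3, 0.0]
width: 1.001
gripper_force: 0.0
```

```bash
python3 - <<'E'
from h import *
a=arm.get_image("wrist");b=arm.get_image("side")
cv2.imwrite("pics/e.png",cv2.cvtColor(np.hstack([a[:,60:460],b[100:300,120:320].repeat(2,0).repeat(2,1)[:384]]),cv2.COLOR_RGB2BGR))
E
```

```text
(no output)
```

View pics/e.png

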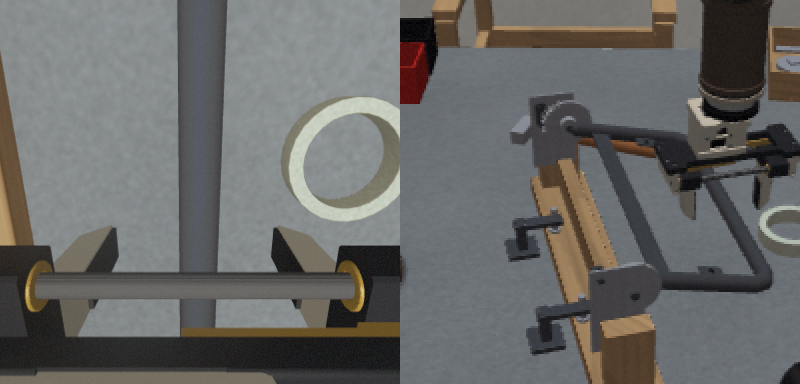

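The bar lies between the two open fingers (left crop, columns 180–226, fingers at 115 and 275), and nothing is touching. I'll close the gripper.

Request:
{"name": "move_arm", "arguments": {
  "motion": [
    {"tx": 0,"ty": 0,"tz": 0,"twist": 0},
    {"tx": 0,"ty": 0,"tz": 0,"twist": 0},
    {"tx": 0,"ty": 0,"tz": 0,"twist": 0},
    {"tx": 0,"ty": 0,"tz": 0,"twist": 0},
    {"tx": 0,"ty": 0,"tz": 0,"twist": 0},
    {"tx": 0,"ty": 0,"tz": 0,"twist": 0},
    {"tx": 0,"ty": 0,"tz": 0,"twist": 0},
    {"tx": 0,"ty": 0,"tz": 0,"twist": 0}
  ],
  "gripper": 1,
  "squeeze": 45
}}

```text
clock: 5.4
position: [0.5776, 0.0404, 0.0937]
ee_rot: [-1.913, -2.492, 0.0]
force: [0.6, -0.4, 0.5]
width: 0.351
gripper_force: 0.0
```

Request:
{"name": "move_arm", "arguments": {
  "motion": [
    {"tx": 0,"ty": 0,"tz": 0,"twist": 0},
    {"tx": 0,"ty": 0,"tz": 0,"twist": 0},
    {"tx": 0,"ty": 0,"tz": 0,"twist": 0},
    {"tx": 0,"ty": 0,"tz": 0,"twist": 0}
  ]
}}

```text
clock: 5.8
position: [0.58, 0.0411, 0.0944]
ee_rot: [1.911, 2.49, 0.005]
force: [7.4, 2.1, -2.5]
width: 0.229
gripper_force: 45.0
```

Gripped at 45 N and about 21 mm wide. The bar sits about 2–3 mm further out than the commanded pose, so I'll take that up in the arc. I'm lifting in roughly 3° (10 mm) steps and feeling the force at each one.

Request:
{"name": "move_arm", "arguments": {
  "motion": [
    {"tx": 0,"ty": 0.003,"tz": -0.003,"twist": 0},
    {"tx": 0,"ty": 0.0015,"tz": -0.007,"twist": 0},
    {"tx": 0,"ty": 0,"tz": 0,"twist": 0}
  ]
}}

```text
clock: 6.1
position: [0.5821, 0.0417, 0.104]
ee_rot: [-1.913, -2.492, -0.0]
force: [2.3, 0.8, -7.9]
width: 0.23
gripper_force: 45.0
```

Request:
{"name": "move_arm", "arguments": {
  "motion": [
    {"tx": 0,"ty": 0.0005,"tz": -0.005,"twist": 0},
    {"tx": 0,"ty": 0.0005,"tz": -0.005,"twist": 0},
    {"tx": 0,"ty": 0,"tz": 0,"twist": 0}
  ]
}}

```text
clock: 6.4
position: [0.5837, 0.0421, 0.1142]
ee_rot: [1.912, 2.491, 0.002]
force: [5.1, 2.2, -9.4]
width: 0.229
gripper_force: 45.0
```

Request:
{"name": "move_arm", "arguments": {
  "motion": [
    {"tx": 0,"ty": 0.0005,"tz": -0.005,"twist": 0},
    {"tx": 0,"ty": 0,"tz": -0.005,"twist": 0},
    {"tx": 0,"ty": 0,"tz": 0,"twist": 0}
  ]
}}

```text
clock: 6.7
position: [0.5849, 0.0424, 0.1242]
ee_rot: [1.911, 2.49, 0.003]
force: [7.6, 1.2, -11.1]
width: 0.228
gripper_force: 45.0
```

Request:
{"name": "move_arm", "arguments": {
  "motion": [
    {"tx": 0,"ty": 0.001,"tz": -0.003,"twist": 0},
    {"tx": 0,"ty": 0.001,"tz": -0.003,"twist": 0},
    {"tx": 0,"ty": 0,"tz": 0,"twist": 0}
  ]
}}

```text
clock: 7.0
position: [0.5853, 0.0425, 0.1292]
ee_rot: [-1.913, -2.492, 0.001]
force: [5.4, -0.0, -14.3]
width: 0.226
gripper_force: 45.0
```

Request:
{"name": "move_arm", "arguments": {
  "motion": [
    {"tx": 0,"ty": 0,"tz": -0.002,"twist": 0},
    {"tx": 0,"ty": 0,"tz": -0.002,"twist": 0},
    {"tx": 0,"ty": 0,"tz": 0,"twist": 0}
  ]
}}

```text
clock: 7.3
position: [0.5855, 0.0425, 0.1332]
ee_rot: [1.913, 2.492, 0.0]
force: [6.2, 0.1, -14.6]
width: 0.226
gripper_force: 45.0
```

Request:
{"name": "move_arm", "arguments": {
  "motion": [
    {"tx": 0,"ty": 0,"tz": -0.002,"twist": 0},
    {"tx": 0,"ty": 0,"tz": -0.002,"twist": 0},
    {"tx": 0,"ty": 0,"tz": 0,"twist": 0}
  ]
}}

```text
clock: 7.6
position: [0.5857, 0.0426, 0.1372]
ee_rot: [1.912, 2.492, 0.0]
force: [6.8, 1.0, -14.5]
width: 0.227
gripper_force: 45.0
```

Request:
{"name": "move_arm", "arguments": {
  "motion": [
    {"tx": 0,"ty": 0,"tz": -0.002,"twist": 0},
    {"tx": 0,"ty": 0,"tz": 0,"twist": 0}
  ]
}}

```text
clock: 7.8
position: [0.5857, 0.0426, 0.1392]
ee_rot: [1.912, 2.491, 0.0]
force: [7.2, 0.0, -15.7]
width: 0.224
gripper_force: 45.0
```

```bash
python3 - <<'E'
from h import *
a=arm.get_image("scene");b=arm.get_image("side")
print(px("side","bar_mid"),px("scene","bar_mid"),arm.observe()["position"],arm.observe()["force"])
f=lambda i,x,y:cv2.resize(i[y:y+150,x:x+130],(400,461))
cv2.imwrite("pics/f.png",cv2.cvtColor(np.hstack([f(a,200,110),f(b,180,120)]),cv2.COLOR_RGB2BGR))
E
```

```text
[([285.6, 190.4], 0.67)] [([239.1, 201.9], 0.7), ([220.7, 145.6], 0.38)] [0.58571758 0.04260845 0.13906491] [  7.34496022   0.58733798 -16.0719065 ]
```

View pics/f.png

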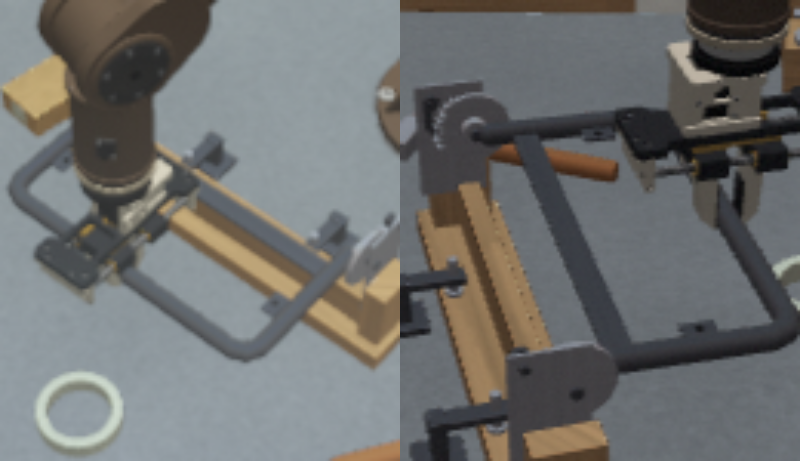

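```bash
python3 - <<'E'
from h import *
print(tri("scene",(205.8,172.5),"side",(303.5,227)), tri("scene",(208,180),"side",(300,240)))
y=np.array([-.262,.965,0]);p=arm.observe()["position"]-[0,0,-.019]
# where would each corner project for grasp-point height offset e
for n in(-23.1,-11.1,-5,0.9,3):
    a=np.radians(n);h=np.array([.3967,-.0066,.15]);b=h+.19*np.array([np.cos(a)*.966,np.cos(a)*.2584,np.sin(a)])
    print(n,b.round(3),[proj(c,b+k*.178*y).round(1).tolist() for c,k in(("scene",-1),("scene",1),("side",-1))])
E
```

```text
(array([ 0.61963725, -0.1216634 ,  0.14011501]), np.float64(0.004427308542390679)) (array([ 0.61523244, -0.11922579,  0.09589046]), np.float64(0.006382322008018705))
-23.1 [0.566 0.039 0.075] [[208.0, 180.3], [282.9, 232.6], [300.0, 250.1]]
-11.1 [0.577 0.042 0.113] [[204.9, 175.8], [281.2, 228.9], [305.4, 237.7]]
-5 [0.58  0.042 0.133] [[203.9, 172.9], [280.9, 226.3], [307.1, 231.3]]
0.9 [0.58  0.042 0.153] [[203.2, 169.6], [281.0, 223.3], [308.0, 225.0]]
3 [0.58  0.042 0.16 ] [[203.1, 168.3], [281.1, 222.1], [308.1, 222.8]]
```

The crops show the bar firmly between the fingers and the frame near level. The bar has risen about 44 mm, and I haven't felt a clear drop yet. I'll continue in small steps, watching for the force drop.

Request:
{"name": "move_arm", "arguments": {
  "motion": [
    {"tx": 0,"ty": 0,"tz": -0.002,"twist": 0},
    {"tx": 0,"ty": 0,"tz": 0,"twist": 0}
  ]
}}

```text
clock: 8.2
position: [0.5858, 0.0426, 0.1411]
ee_rot: [1.912, 2.491, 0.0]
force: [7.9, 1.9, -16.5]
width: 0.226
gripper_force: 45.0
```

Request:
{"name": "move_arm", "arguments": {
  "motion": [
    {"tx": 0,"ty": 0,"tz": -0.003,"twist": 0},
    {"tx": 0,"ty": 0,"tz": 0,"twist": 0}
  ]
}}

```text
clock: 8.4
position: [0.5858, 0.0426, 0.144]
ee_rot: [1.912, 2.492, 0.0]
force: [9.8, 0.7, -17.9]
width: 0.222
gripper_force: 45.0
```

Request:
{"name": "move_arm", "arguments": {
  "motion": [
    {"tx": 0,"ty": 0,"tz": -0.003,"twist": 0},
    {"tx": 0,"ty": 0,"tz": 0,"twist": 0}
  ]
}}

```text
clock: 8.6
position: [0.5857, 0.0426, 0.1477]
ee_rot: [1.913, 2.491, 0.001]
force: [5.4, 0.7, -9.0]
width: 0.229
gripper_force: 45.0
```

Request:
{"name": "move_arm", "arguments": {
  "motion": [
    {"tx": 0,"ty": 0,"tz": -0.003,"twist": 0},
    {"tx": 0,"ty": 0,"tz": 0,"twist": 0}
  ]
}}

```text
clock: 8.8
position: [0.5857, 0.0426, 0.1509]
ee_rot: [1.913, 2.492, 0.001]
force: [5.7, 0.6, -8.8]
width: 0.227
gripper_force: 45.0
```

The force dropped from 17.9 N to 9 N at TCP z of about 0.146, which is the first crest, though it came higher than expected. Before going on I'll check where the bar sits in the fingers.

```bash
python3 - <<'E'
from h import *
p=np.array(arm.observe()["position"]);out=[]
for c in("scene","side"):
    im=arm.get_image(c)
    q=proj(c,p);g=proj(c,p+[0,0,.019]);print(c,q,g)
    x,y=(q-[32,36]).astype(int)
    z=cv2.resize(im[y:y+72,x:x+64],None,fx=6,fy=6,interpolation=cv2.INTER_CUBIC)
    for w,col in((q,(255,0,0)),(g,(0,255,0))): cv2.circle(z,tuple(int(v) for v in ((w-[x,y]+.5)*6)),3,col,-1)
    out.append(z)
cv2.imwrite("pics/g.png",cv2.cvtColor(np.hstack(out),cv2.COLOR_RGB2BGR))
im=arm.get_image("wrist").mean(2)
T=np.linalg.inv(np.array(arm.calibration("wrist")["T"]))
for r in(60,120,180,220):
    gr=np.gradient(cv2.GaussianBlur(im[r-3:r+4].mean(0)[None],(5,1),0)[0]);w=gr[215:310];print(r,215+w.argmin(),215+w.argmax())
for dz in(0,.01,.019):
    for s in(.05,.1): 
        b=p+[0,0,dz]+s*np.array([-.262,.965,0]);print(dz,s,proj("wrist",b).round(1),"w",.022*296.16/(T@[*b,1])[2])
E
```

```text
scene [239.13554552 196.36179908] [238.94760574 193.09537124]
side [285.96399431 187.19002441] [286.34482969 181.38654777]
60 233 279
120 234 277
180 234 276
220 235 274
0 0.05 [254.6 159.3] w 40.666400769059834
0 0.1 [254.2  58.8] w 44.935575120376114
0.01 0.05 [254.7 163.3] w 43.23690411925679
0.01 0.1 [254.2  56.2] w 48.095078237991665
0.019 0.05 [254.7 167.4] w 45.84495779073758
0.019 0.1 [254.2  53.6] w 51.344171228808214
```

View pics/g.png

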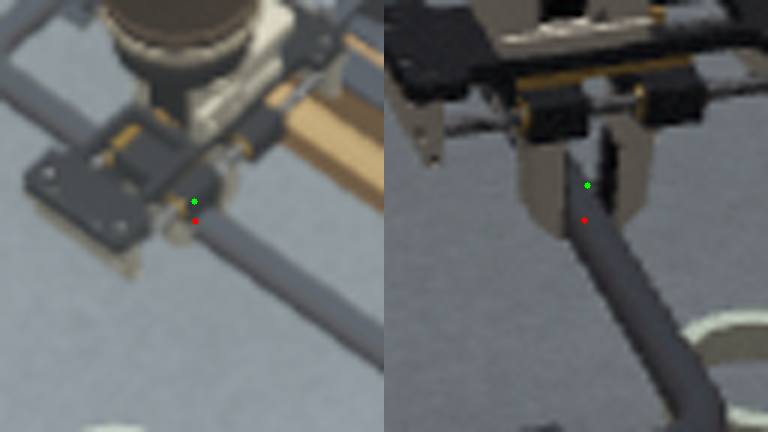

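```bash
python3 - <<'E'
from h import *
e=cv2.imread("pics/e.png").mean(2)[:,:400]
im=arm.get_image("wrist").mean(2)[:,60:460]
def sub(g,i): 
    a,b,c=g[i-1],g[i],g[i+1];return i+(a-c)/(2*(a-2*b+c))
T=np.linalg.inv(np.array(arm.calibration("wrist")["T"]));p=np.array(arm.observe()["position"])
for r in(30,60,90,120,150,180,210):
    o=[r]
    for I in(e,im):
        g=np.gradient(cv2.GaussianBlur(I[r-3:r+4].mean(0)[None],(7,1),0)[0]);lo=150+g[150:195].argmin();hi=195+g[195:250].argmax()
        o+=[round(sub(g,lo)+60,1),round(sub(g,hi)+60,1),round(sub(g,hi)-sub(g,lo),1)]
    print(o)
for dz in(0,.01,.019,.025): 
    print(dz,[ (proj("wrist",p+[0,0,dz]+s*np.array([-.262,.965,0]))[1].round(),(.022*296.16/(T@[*(p+[0,0,dz]+s*np.array([-.262,.965,0])),1])[2]).round(1)) for s in(.03,.06,.1)])
print(p)
E
```

```text
[30, np.float64(236.9), np.float64(285.8), np.float64(48.9), np.float64(232.4), np.float64(280.2), np.float64(47.9)]
[60, np.float64(237.1), np.float64(284.7), np.float64(47.6), np.float64(232.8), np.float64(279.3), np.float64(46.5)]
[90, np.float64(237.3), np.float64(283.6), np.float64(46.3), np.float64(233.2), np.float64(278.4), np.float64(45.2)]
[120, np.float64(237.5), np.float64(282.4), np.float64(44.9), np.float64(233.5), np.float64(277.5), np.float64(43.9)]
[150, np.float64(237.7), np.float64(281.4), np.float64(43.6), np.float64(233.9), np.float64(276.5), np.float64(42.6)]
[180, np.float64(238.0), np.float64(280.3), np.float64(42.3), np.float64(234.2), np.float64(275.6), np.float64(41.4)]
[210, np.float64(238.2), np.float64(279.2), np.float64(41.0), np.float64(234.7), np.float64(274.7), np.float64(40.0)]
0 [(np.float64(194.0), np.float64(39.1)), (np.float64(141.0), np.float64(41.4)), (np.float64(59.0), np.float64(44.9))]
0.01 [(np.float64(200.0), np.float64(41.5)), (np.float64(144.0), np.float64(44.1)), (np.float64(56.0), np.float64(48.0))]
0.019 [(np.float64(206.0), np.float64(43.9)), (np.float64(147.0), np.float64(46.8)), (np.float64(54.0), np.float64(51.3))]
0.025 [(np.float64(211.0), np.float64(45.7)), (np.float64(149.0), np.float64(48.8)), (np.float64(52.0), np.float64(53.7))]
[0.58565714 0.04262141 0.15076785]
```

```bash
cat > bar.py <<'E'
from h import *
def band(im,p0,p1,ss,hw=11):
    # darkest-band centre across the line p0-p1, sampled at shares ss
    g=cv2.cvtColor(im,cv2.COLOR_BGR2GRAY).astype(np.float32);p0,p1=map(np.array,(p0,p1));d=(p1-p0)/np.linalg.norm(p1-p0);n=np.array([-d[1],d[0]]);t=np.arange(-hw,hw+.01,.25);o=[]
    for s in ss:
        q=p0+s*(p1-p0)+t[:,None]*n
        v=cv2.remap(g,q[None,:,0].astype(np.float32),q[None,:,1].astype(np.float32),cv2.INTER_LINEAR)[0]
        v=np.convolve(v,np.ones(5)/5,"same");G=np.gradient(v)[4:-4];tt=t[4:-4]
        lo=G.argmin();hi=lo+G[lo:lo+60].argmax()
        o.append((p0+s*(p1-p0)+n*(tt[lo]+tt[hi])/2).tolist()+[tt[hi]-tt[lo]])
    return np.array(o)
def line3d(sc,si,mid):
    N=[];O=[]
    for c,P in(("scene",sc),("side",si)):
        a,b=np.median(P[:,:2],0),None
        vx,vy,x0,y0=cv2.fitLine(P[:,:2].astype(np.float32),cv2.DIST_HUBER,0,.01,.01).ravel()
        o,d1=ray(c,(x0-30*vx,y0-30*vy));_,d2=ray(c,(x0+30*vx,y0+30*vy));n=np.cross(d1,d2);N.append(n/np.linalg.norm(n));O.append(N[-1]@o)
    d=np.cross(*N);d/=np.linalg.norm(d);d*=np.sign(d[1])
    return np.linalg.lstsq(np.vstack([N,d]),np.r_[O,d@mid],rcond=None)[0],d
E
python3 - <<'E'
from bar import *
m=np.array([.578,.041,.113])
A,B=cv2.imread("pics/a.png"),cv2.imread("pics/b.png")
s=np.r_[.15:.85:15j]
sc,si=band(A,(209,182),(279,227),s),band(B,(298,235),(266,173),s)
print(sc[:,2],si[:,2]);print(line3d(sc,si,m))
A,B=[cv2.cvtColor(arm.get_image(c),cv2.COLOR_RGB2BGR) for c in("scene","side")]
cv2.imwrite("pics/n1.png",A);cv2.imwrite("pics/n2.png",B)
sc,si=band(A,(206.5,173),(278,222),np.r_[.6:.88:12j]),band(B,(303,225),(285,189),np.r_[.15:.75:12j])
print(sc[:,2],si[:,2]);print(line3d(sc,si,m));print(arm.observe()["position"])
E
```

```text
[6.5  6.   6.25 6.25 6.   6.5  6.   6.75 6.   6.75 6.   6.25 6.25 6.25
 6.5 ] [8.5  8.75 8.5  8.75 8.   8.5  8.25 8.   8.   8.25 7.75 7.75 8.   7.5
 7.5 ]
(array([0.57867943, 0.04114581, 0.09839778]), array([-0.25211871,  0.9676941 , -0.0020681 ]))
[6.5  6.5  6.75 6.5  6.25 6.25 7.   6.5  6.25 6.75 7.   6.5 ] [9.   8.5  9.25 9.5  8.5  8.5  8.75 8.75 8.   8.5  8.25 8.75]
(array([0.58437046, 0.04277065, 0.15286808]), array([-0.24848367,  0.96863041, -0.00331464]))
[0.58565712 0.04260393 0.15075197]
```

The 3D bar line has moved from z 0.0984 to 0.1529, with hardly any slip. That puts the bar only about 2–5 mm above the fingertips. I'll lift a little more to be sure the click is in, then let the pawl hold the frame, re-grip about 14 mm deeper and measure where the notch rests.

Request:
{"name": "move_arm", "arguments": {
  "motion": [
    {"tx": 0,"ty": 0,"tz": -0.002,"twist": 0},
    {"tx": 0,"ty": 0,"tz": -0.002,"twist": 0},
    {"tx": 0,"ty": 0,"tz": 0,"twist": 0}
  ]
}}

```text
clock: 9.4
position: [0.5855, 0.0425, 0.1548]
ee_rot: [1.913, 2.492, 0.001]
force: [5.3, 1.0, -9.5]
width: 0.229
gripper_force: 45.0
```

Request:
{"name": "move_arm", "arguments": {
  "motion": [
    {"tx": 0,"ty": 0,"tz": 0.004,"twist": 0},
    {"tx": 0,"ty": 0,"tz": 0.003,"twist": 0},
    {"tx": 0,"ty": 0,"tz": 0,"twist": 0}
  ]
}}

```text
clock: 9.7
position: [0.5857, 0.0426, 0.1474]
ee_rot: [1.912, 2.492, 0.001]
force: [5.9, 1.1, -5.2]
width: 0.226
gripper_force: 45.0
```

Request:
{"name": "move_arm", "arguments": {
  "motion": [
    {"tx": 0,"ty": 0,"tz": 0.002,"twist": 0},
    {"tx": 0,"ty": 0,"tz": 0.002,"twist": 0},
    {"tx": 0,"ty": 0,"tz": 0,"twist": 0}
  ]
}}

```text
clock: 10.0
position: [0.5858, 0.0426, 0.1438]
ee_rot: [1.912, 2.492, 0.001]
force: [5.2, 0.9, -2.7]
width: 0.229
gripper_force: 45.0
```

Request:
{"name": "move_arm", "arguments": {
  "motion": [
    {"tx": 0,"ty": 0,"tz": 0.002,"twist": 0},
    {"tx": 0,"ty": 0,"tz": 0.002,"twist": 0},
    {"tx": 0,"ty": 0,"tz": 0,"twist": 0}
  ]
}}

```text
clock: 10.3
position: [0.5857, 0.0425, 0.1398]
ee_rot: [1.912, 2.492, 0.001]
force: [5.9, 1.3, -0.9]
width: 0.23
gripper_force: 45.0
```

Request:
{"name": "move_arm", "arguments": {
  "motion": [
    {"tx": 0,"ty": 0,"tz": 0,"twist": 0},
    {"tx": 0,"ty": 0,"tz": 0,"twist": 0},
    {"tx": 0,"ty": 0,"tz": 0,"twist": 0},
    {"tx": 0,"ty": 0,"tz": 0,"twist": 0},
    {"tx": 0,"ty": 0,"tz": 0,"twist": 0},
    {"tx": 0,"ty": 0,"tz": 0,"twist": 0}
  ],
  "gripper": 0
}}

```text
clock: 10.9
position: [0.5852, 0.0425, 0.1397]
ee_rot: [-1.913, -2.492, 0.0]
force: [-0.5, -0.2, 0.7]
width: 0.498
gripper_force: 0.0
```

```bash
python3 - <<'E'
from bar import *
m=np.array([.578,.041,.113])
A,B=[cv2.cvtColor(arm.get_image(c),cv2.COLOR_RGB2BGR) for c in("scene","side")]
sc,si=band(A,(206.5,174),(278,223),np.r_[.6:.88:12j]),band(B,(303,227),(285,191),np.r_[.15:.75:12j])
print(sc[:,2],si[:,2]);print(line3d(sc,si,m));s=arm.observe();print(s["position"],s["force"],s["width"])
E
```

```text
[6.5  6.25 6.25 6.5  6.25 6.5  6.75 6.5  6.5  6.75 7.   6.25] [8.75 8.5  8.75 8.5  7.75 8.75 8.25 8.5  8.5  8.25 8.75 8.25]
(array([0.58434774, 0.04264926, 0.13867181]), array([-0.2464641 ,  0.96915102, -0.00132026]))
[0.58530157 0.04252113 0.13972661] [-0.36467844  0.68925959  0.71658752] 0.4993711102216011
```

The released frame rests at z 0.1387, which is 40 mm up, so exactly one click is in and the notch holds. I'll re-grip with the bar at the grasp point.

Request:
{"name": "move_arm", "arguments": {
  "motion": [
    {"tx": 0,"ty": 0.001,"tz": 0.006,"twist": 0},
    {"tx": 0,"ty": 0,"tz": 0.006,"twist": 0},
    {"tx": 0,"ty": 0,"tz": 0.006,"twist": 0},
    {"tx": 0,"ty": 0,"tz": 0,"twist": 0}
  ]
}}

```text
clock: 11.4
position: [0.5855, 0.0428, 0.1205]
ee_rot: [-1.912, -2.491, 0.002]
force: [0.4, -0.6, -0.1]
width: 0.503
gripper_force: 0.0
```

Request:
{"name": "move_arm", "arguments": {
  "motion": [
    {"tx": 0,"ty": 0,"tz": 0,"twist": 0},
    {"tx": 0,"ty": 0,"tz": 0,"twist": 0},
    {"tx": 0,"ty": 0,"tz": 0,"twist": 0},
    {"tx": 0,"ty": 0,"tz": 0,"twist": 0},
    {"tx": 0,"ty": 0,"tz": 0,"twist": 0},
    {"tx": 0,"ty": 0,"tz": 0,"twist": 0}
  ],
  "gripper": 1,
  "squeeze": 55
}}

```text
clock: 12.0
position: [0.5856, 0.0426, 0.1216]
ee_rot: [-1.913, -2.491, 0.001]
force: [-3.7, -1.3, 0.8]
width: 0.223
gripper_force: 55.0
```

Request:
{"name": "move_arm", "arguments": {
  "motion": [
    {"tx": 0,"ty": 0,"tz": -0.005,"twist": 0},
    {"tx": 0,"ty": 0,"tz": -0.005,"twist": 0},
    {"tx": 0,"ty": 0,"tz": -0.005,"twist": 0},
    {"tx": 0,"ty": -0.0005,"tz": -0.005,"twist": 0},
    {"tx": 0,"ty": 0,"tz": 0,"twist": 0}
  ]
}}

```text
clock: 12.5
position: [0.5855, 0.0426, 0.1422]
ee_rot: [-1.913, -2.492, 0.0]
force: [-2.5, -2.5, -8.2]
width: 0.223
gripper_force: 55.0
```

Request:
{"name": "move_arm", "arguments": {
  "motion": [
    {"tx": 0,"ty": -0.0005,"tz": -0.005,"twist": 0},
    {"tx": 0,"ty": -0.0005,"tz": -0.005,"twist": 0},
    {"tx": 0,"ty": 0,"tz": 0,"twist": 0}
  ]
}}

```text
clock: 12.8
position: [0.5847, 0.0424, 0.1522]
ee_rot: [-1.913, -2.492, -0.0]
force: [-1.9, -2.2, -12.8]
width: 0.228
gripper_force: 55.0
```

Request:
{"name": "move_arm", "arguments": {
  "motion": [
    {"tx": 0,"ty": -0.0006,"tz": -0.004,"twist": 0},
    {"tx": 0,"ty": -0.0004,"tz": -0.003,"twist": 0},
    {"tx": 0,"ty": 0,"tz": 0,"twist": 0}
  ]
}}

```text
clock: 13.1
position: [0.584, 0.0422, 0.159]
ee_rot: [1.913, 2.492, 0.001]
force: [0.4, -0.8, -14.5]
width: 0.228
gripper_force: 55.0
```

Request:
{"name": "move_arm", "arguments": {
  "motion": [
    {"tx": 0,"ty": -0.0006,"tz": -0.003,"twist": 0},
    {"tx": 0,"ty": 0,"tz": 0,"twist": 0}
  ]
}}

```text
clock: 13.3
position: [0.5836, 0.0421, 0.162]
ee_rot: [1.913, 2.492, 0.001]
force: [2.5, -1.1, -15.7]
width: 0.222
gripper_force: 55.0
```

Request:
{"name": "move_arm", "arguments": {
  "motion": [
    {"tx": 0,"ty": -0.0006,"tz": -0.003,"twist": 0},
    {"tx": 0,"ty": 0,"tz": 0,"twist": 0}
  ]
}}

```text
clock: 13.5
position: [0.5831, 0.042, 0.165]
ee_rot: [1.913, 2.492, 0.001]
force: [4.2, -0.8, -17.2]
width: 0.221
gripper_force: 55.0
```

Request:
{"name": "move_arm", "arguments": {
  "motion": [
    {"tx": 0,"ty": -0.0006,"tz": -0.003,"twist": 0},
    {"tx": 0,"ty": 0,"tz": 0,"twist": 0}
  ]
}}

```text
clock: 13.7
position: [0.5826, 0.0418, 0.168]
ee_rot: [1.912, 2.492, 0.001]
force: [5.1, -0.1, -16.0]
width: 0.226
gripper_force: 55.0
```

Request:
{"name": "move_arm", "arguments": {
  "motion": [
    {"tx": 0,"ty": -0.0004,"tz": -0.003,"twist": 0},
    {"tx": 0,"ty": 0,"tz": 0,"twist": 0}
  ]
}}

```text
clock: 13.9
position: [0.582, 0.0417, 0.1713]
ee_rot: [1.913, 2.492, 0.001]
force: [0.9, -0.1, -7.0]
width: 0.224
gripper_force: 55.0
```

Request:
{"name": "move_arm", "arguments": {
  "motion": [
    {"tx": 0,"ty": -0.0005,"tz": -0.003,"twist": 0},
    {"tx": 0,"ty": 0,"tz": 0,"twist": 0}
  ]
}}

```text
clock: 14.1
position: [0.5814, 0.0415, 0.1745]
ee_rot: [1.913, 2.492, 0.001]
force: [0.4, 0.5, -7.5]
width: 0.226
gripper_force: 55.0
```

Request:
{"name": "move_arm", "arguments": {
  "motion": [
    {"tx": 0,"ty": -0.0008,"tz": -0.003,"twist": 0},
    {"tx": 0,"ty": 0,"tz": 0,"twist": 0}
  ]
}}

```text
clock: 14.3
position: [0.5808, 0.0413, 0.1773]
ee_rot: [1.913, 2.492, 0.001]
force: [2.2, 0.3, -10.2]
width: 0.227
gripper_force: 55.0
```

Second crest felt at TCP z of about 0.170, and the force is rising again. Next is the third tooth.

Request:
{"name": "move_arm", "arguments": {
  "motion": [
    {"tx": 0,"ty": -0.0014,"tz": -0.005,"twist": 0},
    {"tx": 0,"ty": -0.0014,"tz": -0.0045,"twist": 0},
    {"tx": 0,"ty": -0.0016,"tz": -0.005,"twist": 0},
    {"tx": 0,"ty": -0.0016,"tz": -0.0045,"twist": 0},
    {"tx": 0,"ty": 0,"tz": 0,"twist": 0}
  ]
}}

```text
clock: 14.8
position: [0.5756, 0.04, 0.1969]
ee_rot: [1.912, 2.491, 0.003]
force: [5.0, 1.3, -8.9]
width: 0.227
gripper_force: 55.0
```

Request:
{"name": "move_arm", "arguments": {
  "motion": [
    {"tx": 0,"ty": -0.0012,"tz": -0.003,"twist": 0},
    {"tx": 0,"ty": 0,"tz": 0,"twist": 0}
  ]
}}

```text
clock: 15.0
position: [0.5747, 0.0397, 0.1997]
ee_rot: [1.911, 2.491, 0.003]
force: [7.0, 1.8, -10.7]
width: 0.222
gripper_force: 55.0
```

Request:
{"name": "move_arm", "arguments": {
  "motion": [
    {"tx": 0,"ty": -0.0012,"tz": -0.003,"twist": 0},
    {"tx": 0,"ty": 0,"tz": 0,"twist": 0}
  ]
}}

```text
clock: 15.2
position: [0.5736, 0.0395, 0.2026]
ee_rot: [1.911, 2.491, 0.004]
force: [8.6, 1.6, -11.5]
width: 0.224
gripper_force: 55.0
```

Request:
{"name": "move_arm", "arguments": {
  "motion": [
    {"tx": 0,"ty": -0.0013,"tz": -0.003,"twist": 0},
    {"tx": 0,"ty": 0,"tz": 0,"twist": 0}
  ]
}}

```text
clock: 15.4
position: [0.5726, 0.0392, 0.2056]
ee_rot: [1.911, 2.49, 0.004]
force: [9.8, 2.0, -13.6]
width: 0.225
gripper_force: 55.0
```

Request:
{"name": "move_arm", "arguments": {
  "motion": [
    {"tx": 0,"ty": -0.0005,"tz": -0.002,"twist": 0},
    {"tx": 0,"ty": 0,"tz": 0,"twist": 0}
  ]
}}

```text
clock: 15.6
position: [0.572, 0.039, 0.2073]
ee_rot: [1.911, 2.491, 0.003]
force: [9.2, 2.1, -14.1]
width: 0.226
gripper_force: 55.0
```

Request:
{"name": "move_arm", "arguments": {
  "motion": [
    {"tx": 0,"ty": -0.0005,"tz": -0.002,"twist": 0},
    {"tx": 0,"ty": 0,"tz": 0,"twist": 0}
  ]
}}

```text
clock: 15.8
position: [0.5713, 0.0388, 0.209]
ee_rot: [1.911, 2.491, 0.003]
force: [8.9, 2.3, -16.8]
width: 0.224
gripper_force: 55.0
```

Request:
{"name": "move_arm", "arguments": {
  "motion": [
    {"tx": 0,"ty": -0.0005,"tz": -0.002,"twist": 0},
    {"tx": 0,"ty": 0,"tz": 0,"twist": 0}
  ]
}}

```text
clock: 16.0
position: [0.5703, 0.0387, 0.2113]
ee_rot: [1.912, 2.492, 0.002]
force: [3.4, 2.3, -8.0]
width: 0.229
gripper_force: 55.0
```

Third crest felt at TCP z of about 0.210. I'll go about 8 mm further for the pawl to drop in, then measure.

Request:
{"name": "move_arm", "arguments": {
  "motion": [
    {"tx": 0,"ty": -0.0012,"tz": -0.0025,"twist": 0},
    {"tx": 0,"ty": -0.0012,"tz": -0.0025,"twist": 0},
    {"tx": 0,"ty": -0.001,"tz": -0.002,"twist": 0},
    {"tx": 0,"ty": 0,"tz": 0,"twist": 0},
    {"tx": 0,"ty": 0,"tz": 0,"twist": 0}
  ]
}}

```text
clock: 16.5
position: [0.5672, 0.0378, 0.2186]
ee_rot: [1.912, 2.491, 0.003]
force: [5.4, 2.6, -7.4]
width: 0.225
gripper_force: 55.0
```

```bash
python3 - <<'E'
from bar import *
m=np.array([.578,.041,.113])
A,B=[cv2.cvtColor(arm.get_image(c),cv2.COLOR_RGB2BGR) for c in("scene","side")]
a=np.radians(27);h=np.array([.3967,-.0066,.147]);b=h+.19*np.array([np.cos(a)*.966,np.cos(a)*.2584,np.sin(a)]);y=np.array([-.25,.968,0])
P=lambda c,k:proj(c,b+k*y)
print([P(c,k).round(0).tolist() for c in("scene","side") for k in(-.17,.17)])
sc=band(A,P("scene",.06),P("scene",.14),np.r_[0:1:12j]);si=band(B,P("side",-.15),P("side",-.04),np.r_[0:1:12j])
print(sc[:,2],si[:,2]);p,d=line3d(sc,si,m);s=arm.observe()
print(p,d,"chord",np.linalg.norm(p-[.57868,.04115,.0984]),s["position"],s["force"],s["width"])
f=lambda i,x,y:cv2.resize(i[y:y+150,x:x+130],(400,461))
cv2.imwrite("pics/k.png",np.hstack([f(A,190,100),f(B,190,100)]))
E
```

```text
[[207.0, 152.0], [284.0, 204.0], [301.0, 198.0], [260.0, 134.0]]
[9.   9.   8.75 8.5  8.75 8.75 9.25 8.75 8.75 8.5  8.75 8.75] [9.5  9.   9.   9.25 9.25 8.75 8.75 8.75 8.5  8.75 9.25 9.25]
[0.56427299 0.03731059 0.23322945] [-2.52115426e-01  9.67696742e-01  9.10269802e-04] chord 0.13565133618073286 [0.56726438 0.03782096 0.21856709] [ 5.24979913  2.54221837 -6.20441052] 0.22500556163899624
```

View pics/k.png

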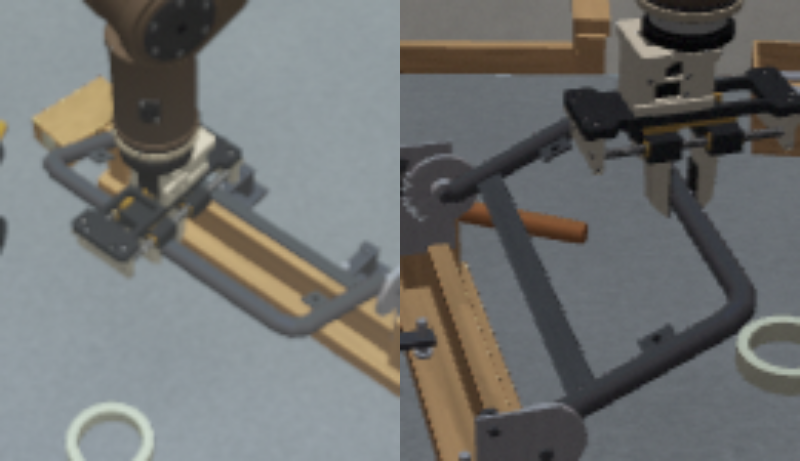

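The frame now slopes up with the bar held between the pads, at a chord of about 0.136 m and with bystanders untouched. I'll lift 2 mm more to be sure the pawl is in, then ease back about 5 mm to the middle of the window.

Request:
{"name": "move_arm", "arguments": {
  "motion": [
    {"tx": 0,"ty": -0.001,"tz": -0.002,"twist": 0},
    {"tx": 0,"ty": 0,"tz": 0,"twist": 0}
  ]
}}

```text
clock: 16.8
position: [0.5663, 0.0376, 0.2207]
ee_rot: [1.912, 2.491, 0.003]
force: [6.1, 2.6, -5.7]
width: 0.224
gripper_force: 55.0
```

Request:
{"name": "move_arm", "arguments": {
  "motion": [
    {"tx": 0,"ty": 0.0012,"tz": 0.0025,"twist": 0},
    {"tx": 0,"ty": 0.0013,"tz": 0.0025,"twist": 0},
    {"tx": 0,"ty": 0,"tz": 0,"twist": 0},
    {"tx": 0,"ty": 0,"tz": 0,"twist": 0},
    {"tx": 0,"ty": 0,"tz": 0,"twist": 0},
    {"tx": 0,"ty": 0,"tz": 0,"twist": 0},
    {"tx": 0,"ty": 0,"tz": 0,"twist": 0},
    {"tx": 0,"ty": 0,"tz": 0,"twist": 0}
  ]
}}

```text
clock: 17.6
position: [0.5687, 0.0382, 0.2156]
ee_rot: [1.912, 2.492, 0.003]
force: [4.8, 2.6, -2.7]
width: 0.225
gripper_force: 55.0
```

```bash
python3 -c "
from cell import arm
s=arm.observe();print(s['position'],s['gripper_force']);print(arm.sign_off())"
```

```text
[0.56865773 0.03819549 0.21561619] 55.025548338890076
the job is handed in; nothing more can be done
None
```

I felt three clicks and stopped short of a fourth: the frame is held still in the third notch, about 0.13 m up from its start, with the bar still gripped at 55 N, and I've handed the job in; I re-gripped once after the first click.

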